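# Lock the dolly axle's castle nut at its next slot

## Robot

A 6-joint arm with a two-finger parallel gripper is mounted at the origin on the work surface. World frame = base frame: x ahead of the robot, y to its left, z up, the work surface at z = 0. Lengths are in mm, angles in rad, forces in N, time in s.
With the tool pointing down it reaches from about 350 to 875 mm from the base axis. Payload 15.5 kg.
Tool frame: the origin (TCP) lies at the very end of the fingers, on their centre line; the grasp point (between the pads) lies 19 mm behind it; z points along the fingers, y is the direction in which the jaws open and shut (so a half turn about z gives the same grasp; the last joint's range is limited). The gripper opens to 85 mm and grips with 20 to 120 N. Pads are 22 mm wide; open, the fingers measure 114 mm over their backs; the gripper's body (76 mm by 85 mm) begins 54 mm behind the grasp point. The pads swing forward as they close: fully open they stand 13 mm farther back than shut.
Start: joints at [1.188, 0.494, 1.345, -0, 1.302, -0.096], TCP at [176.798, 599.474, 231.277] pointing down, gripper open.
Joint ranges: [-2.91, 2.91], [-0.82, 2.16], [0.22, 2.67], [-1.22, 4.37], [0.12, 2.79], [-3.08, 3.08]. Speed limits (rad/s): [1.89, 1.89, 2.57, 3.01, 3.01, 3.01].

## Interface

Orientations are given as a unit quaternion [x, y, z, w].
In Python, from cell import read_state, cams, ctrl gives the robot as it stands. The module is installed in compiled form; this text tells all that it offers.
- The arm moves only by the shell command python3 -m creep 'ROWS' [OPENING] [FORCE]. ROWS is JSON, a list of rows, each a list of 2 entries, a list of its own where there are three numbers: the shift along the world's x, y, z in m, then the turn, a rotation vector about the world's x, y, z in rad. A call has 1 to 10 rows; each row shifts and turns the commanded pose from where the row before left it; what a row does not reach is not made up. A row lasts 1/12 s, in which the tool goes at most 41.7 mm and 7.16 degrees, less where a joint would pass 70% of its speed; a pose out of reach is approached as far as the arm can. A call with a gripper value outside its range is refused whole. OPENING is the gripper's target within -1 to 1 (fully open at 1, half-way at 0, shut at -1), set as the call begins (- or left out, the last holds). The fingers move at their own pace and stop on an object; FORCE is the grip in N (left out, the last holds). Time passes only in rows, so rows that do not move let the fingers close. It gives the time, the measured TCP pose, the force and the opening at its end, in the units of the state.
- read_state(): the state, without advancing time (a new reading comes with each control period).
- cams.snapshot(name): name is "scene" or "side" or "wrist"; returns (picture, depth): 400x640x3 uint8, blue, green, red; 400x640 float32, mm along the optical axis (not along the pixel's ray), 0 where there is no reading.
- cams.camera_model(name): a dict with "fx", "fy", "cx", "cy" (pixels), "cam_to_world" (4x4, takes a point from camera to world coordinates); the wrist camera has in their place "tool_from_camera" (4x4, takes a point from camera to tool coordinates, whose origin is the TCP and whose axes are the flange's). Camera axes: x right, y up, looking along -z (the intrinsics and any distortion apply to the point x, -y, -z); pixel columns grow to the right and rows downward; lengths in mm; the calibration is good to about 2 mm. A picture is of the moment at which its call begins: read the wrist's pose just before it. camera_model takes no time and is no camera call.
- ctrl.job_done(): hands the job in, once; it reports no verdict.
The state is a dict: "time": time; "joint_positions": joint angles; "qd": joint speeds; "joint_efforts": joint torques, N m; "tool_pos": TCP position; "eef_rot": TCP orientation; "wrist_force": force on the tool from outside, world axes, zero at the start; "ft_torque": the same for the moment, N m; "opening": finger opening in mm.
Only numpy, scipy, OpenCV 4.12 (cv2) and the standard library are available. Lean on these libraries where they do the work, as an engineer would, in place of code of your own. Each camera call takes 0.05 s, during which the arm holds its last target. There are 200 camera calls.

## Task

Take the longer, big-headed locking pin from the black rack, stand it in the guide bush above the castle nut and let go so that it rests on the nut. Gently press the spanner handle down to tighten the nut until its next slot comes under the pin and the pin drops fully home, then prove the lock by pressing the handle against it for half a second with about 16 N, never more than 24 N. Leave everything released, and leave the stub pin, the spare nut and the tin alone.

Things in the scene. Friction and masses are not known exactly. Their poses are not given: they have to be found in the camera images.
- pin_head (a point): Locking pin, steel, loose, 90 g, upright in a bore of the rack (head centre 76 mm above the table). Shank 8 mm diameter, 60 mm long, foot chamfered; on top a head, a cylinder 20 mm diameter, 20 mm high. This point: centre of the head, where it is gripped. z points up along the pin; the foot is 70 mm below this point.
- bush_top (a point): Centre of the upper rim of the fixed steel guide bush over the castle nut. Axes: z up, x level along the axle outwards (away from the wheel), y level towards the spanner handle's side. Vertical bore 10 mm diameter, 24 mm long, under a funnel 6 mm high, 16 mm wide at the rim. Rim outside 28 mm. Pin fully home: its head lies on the rim, head centre 10 mm above this point.
- crown_top (a point): Point straight under the bush where the nut's crown passes, 33 mm below the bush's rim. Axes as bush_top. Crown 46 mm diameter with 6 slots 10 mm wide, 60 degrees apart. A pin foot resting on a tooth is at this height (head centre 37 mm above the bush's rim). The axle's cross hole is right below. This is a fixed point: where the slots are is not measured.
- nut_axis (a point): Fixed point on the level axle's centre line, 110 mm above the table, in the plane of the spanner handle: 20 mm towards the wheel from the bush's centre line, 56 mm below its rim. Axes as bush_top. The steel castle nut (50 mm across flats) turns about this line. It takes about 0.9 N m, stays where it is left and cannot be loosened from its start.
- spanner_pad (a point): Point to press, on the upper face of the spanner handle 95 mm from the nut's axis; y outwards along the handle, z out of that face. Ring spanner, fast on the nut; handle 18 mm wide, 9 mm thick, reaches 162 mm, starts 4 to 40 degrees above level. Pressing down takes 3 to 9 N while the nut turns (20 to 40 degrees to the next slot); the dropped pin stops it after a little play, springily.
- stub_head (a point): Bystander: short stub pin in the other bore of the rack (which bore varies), shank 8 x 48 mm, head 12 mm diameter, 12 mm high. This is the centre of its head.
- rack: Fixed black block 50 x 110 x 46 mm (x, y, z) holding the two pins in bores 10.5 mm wide, 40 mm deep, 60 mm apart along its y. Origin: centre of its underside.
- sparenut: Bystander: loose spare castle nut, 50 mm across flats, 39 mm high, standing on the bench; origin at the centre of its underside.
- tin: Bystander: loose grey tin, 66 mm diameter, 75 mm high; origin at the centre of its underside.

How it is judged:
By the outcome, as a careful person would: the job done as asked, in the order asked, and still so for the second after the job is handed in, with the robot touching nothing.
It also fails if it takes over 72 s, if anything falls off the work surface, if the arm or the gripper's body presses on something with over 40 N, if the wrist force passes 120 N, or if a joint passes its speed limit or range.

## Working session

There is one attempt and no reset: what is moved stays moved. The work goes in short steps, Python scripts to look and compute and a shell command to move; the robot and the scene stay as the last step left them, time stands still between calls to the robot, and variables do not carry over. Pictures are saved under pics/ and viewed, about 8 in all and at most 12, crops included, and the job is handed in when it is done.

```bash
mkdir -p pics; cat > h.py <<'E'
import numpy as np, cv2
from cell import read_state, cams, ctrl
from scipy.spatial.transform import Rotation as R
def grab(n):
    s=read_state(); im,d=cams.snapshot(n); m=cams.camera_model(n)
    if 'cam_to_world' in m: T=np.array(m['cam_to_world'])
    else:
        W=np.eye(4); W[:3,:3]=R.from_quat(s['eef_rot']).as_matrix(); W[:3,3]=s['tool_pos']
        T=W@np.array(m['tool_from_camera'])
    return im,d,m,T
def ray(m,T,u,v):
    d=np.array([(u-m['cx'])/m['fx'],-(v-m['cy'])/m['fy'],-1.]); return T[:3,3],T[:3,:3]@d
def pt(m,T,u,v,depth): o,d=ray(m,T,u,v); return o+d*depth
def onz(m,T,u,v,z): o,d=ray(m,T,u,v); return o+d*(z-o[2])/d[2]
def cloud(d,m,T):
    v,u=np.mgrid[:d.shape[0],:d.shape[1]]
    c=np.stack([(u-m['cx'])/m['fx']*d,-(v-m['cy'])/m['fy']*d,-d],-1)
    return c@T[:3,:3].T+T[:3,3]
E
python3 - <<'E'
from h import *
for n in ['scene','side','wrist']:
    im,d,m,T=grab(n); cv2.imwrite(f'pics/{n}0.png',im); np.savez(f'{n}0.npz',im=im,d=d,T=T)
    print(n,{k:v for k,v in m.items() if k not in('cam_to_world',)},T.round(3).tolist(),(d>0).mean())
print(read_state())
E
```

```text
scene {'fx': 430.58680041829274, 'fy': 430.58680041829274, 'cx': 313.33293079773557, 'cy': 201.53621990425768} [[0.378, -0.704, 0.601, 1274.753], [0.926, 0.279, -0.256, -303.933], [0.012, 0.653, 0.757, 1003.092], [0.0, 0.0, 0.0, 1.0]] 0.99580859375
side {'fx': 448.99078350664143, 'fy': 448.99078350664143, 'cx': 322.19921080308353, 'cy': 206.20979012347385} [[0.741, 0.397, -0.542, -114.371], [-0.672, 0.449, -0.589, -749.164], [0.009, 0.8, 0.599, 894.115], [0.0, 0.0, 0.0, 1.0]] 0.99505859375
wrist {'fx': 325.77472627924504, 'fy': 325.77472627924504, 'cx': 316.1718324746185, 'cy': 197.60817896974413, 'tool_from_camera': array([[-6.76741546e-05,  9.59749204e-01,  2.80858437e-01,
         7.06268945e+01],
       [ 9.99999849e-01,  2.18197816e-04, -5.04670743e-04,
         6.49370791e-01],
       [-5.45640042e-04,  2.80858360e-01, -9.59749073e-01,
        -1.42373500e+02],
       [ 0.00000000e+00,  0.00000000e+00,  0.00000000e+00,
         1.00000000e+00]])} [[0.283, -0.921, -0.269, 109.178], [0.959, 0.271, 0.08, 619.932], [-0.0, -0.281, 0.96, 373.151], [0.0, 0.0, 0.0, 1.0]] 0.996140625
{'time': 0.15, 'joint_positions': array([ 1.18846243e+00,  4.94054261e-01,  1.34594353e+00, -2.42476598e-05,
        1.30248174e+00, -9.55306021e-02]), 'qd': array([ 0.00042991, -0.00128639, -0.00165436,  0.00094446, -0.00020592,
        0.00117725]), 'joint_efforts': array([ 8.39155928e-04, -8.82538962e+01, -3.84061611e+01, -2.59632288e-04,
        7.26774088e-03,  3.40826580e-05]), 'tool_pos': array([176.73449248, 599.23254491, 230.84398069]), 'eef_rot': array([ 1.42907465e-01,  9.89735955e-01, -4.33605142e-04, -9.35894698e-05]), 'wrist_force': array([-0.36479376, -0.24046089,  0.41065409]), 'ft_torque': array([-0.04654533, -0.01019363, -0.02391283]), 'opening': 85.54347918721983}
```

View pics/scene0.png

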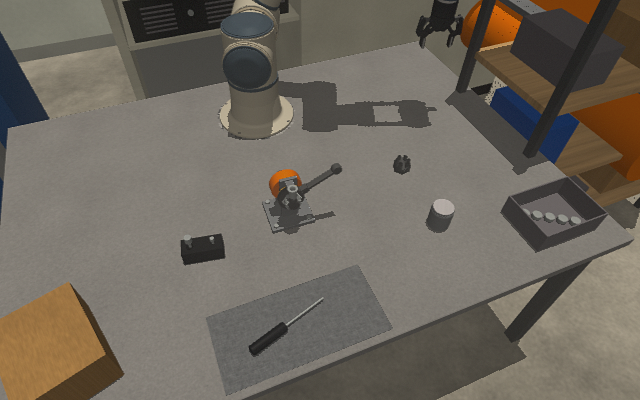

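View pics/side0.png

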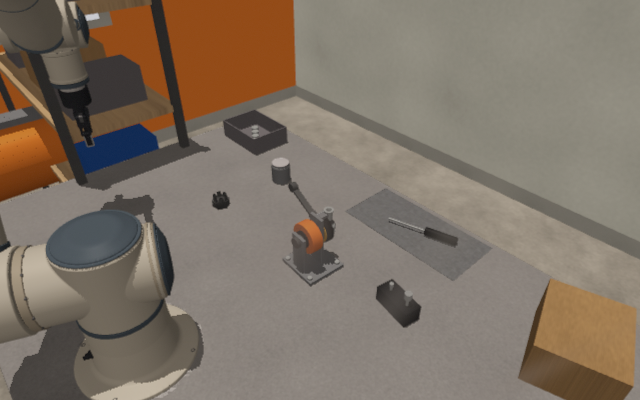

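Scene view: rack at (202,248) with heads at about (187,240) and (212,238), bush at about (291,188), handle tip at (337,168). The side view agrees (rack 398,300; bush 328,212; handle tip 293,186). Next, rough positions from depth.

```bash
python3 - <<'E'
from h import *
for n,b in [('scene',[(178,228,224,248),(258,162,350,235)]),('side',[(370,275,425,330),(280,175,350,285)])]:
    z=np.load(n+'0.npz'); m=cams.camera_model(n); P=cloud(z['d'],m,z['T'])
    for k,(u0,v0,u1,v1) in enumerate(b):
        p=P[v0:v1,u0:u1].reshape(-1,3)
        for lo,hi in [[(40,52),(58,72),(72,95)],[(100,120),(125,150),(150,162),(162,175)]][k]:
            q=p[(p[:,2]>lo)&(p[:,2]<hi)]
            if len(q): print(n,k,lo,len(q),np.median(q,0).round(),q.min(0).round(),q.max(0).round())
    c=[cv2.resize(z['im'][v0:v1,u0:u1],None,fx=6 if k else 5,fy=6 if k else 5,interpolation=cv2.INTER_CUBIC) for k,(u0,v0,u1,v1) in enumerate(b)]
    print([x.shape for x in c])
    if n=='scene': cv2.imwrite('pics/c_fix.png',c[1])
for u,v in [(337,168),(330,172),(320,178),(310,184)]:
    z=np.load('scene0.npz'); m=cams.camera_model('scene');print(u,v,pt(m,z['T'],u,v,z['d'][v,u]).round())
E
```

```text
scene 0 40 402 [ 539. -308.   46.] [ 507. -371.   41.] [ 572. -260.   51.]
scene 0 58 26 [ 548. -291.   66.] [ 540. -357.   59.] [ 554. -284.   72.]
scene 0 72 58 [ 543. -347.   84.] [ 529. -357.   73.] [ 550. -339.   89.]
scene 1 100 207 [537. -70. 112.] [429. -97. 100.] [565. -10. 120.]
scene 1 125 480 [524. -61. 139.] [433. -95. 125.] [562.  25. 150.]
scene 1 150 292 [512. -50. 155.] [459. -78. 150.] [561.  44. 162.]
scene 1 162 186 [537. -43. 165.] [501. -78. 162.] [562.  88. 175.]
[(100, 230, 3), (438, 552, 3)]
side 0 40 652 [ 537. -319.   45.] [ 509. -377.   40.] [ 577. -259.   52.]
side 0 58 38 [ 543. -296.   66.] [ 528. -357.   58.] [ 552. -283.   72.]
side 0 72 66 [ 535. -351.   84.] [ 528. -358.   72.] [ 545. -340.   89.]
side 1 100 267 [460. -78. 112.] [429. -99. 100.] [562.  -9. 120.]
side 1 125 563 [483. -69. 139.] [439. -97. 125.] [558.  33. 150.]
side 1 150 301 [502. -53. 155.] [458. -79. 150.] [555.  50. 162.]
side 1 162 165 [530. -43. 165.] [499. -79. 162.] [560.  84. 175.]
[(275, 275, 3), (660, 420, 3)]
337 168 [540.  76. 187.]
330 172 [536.  58. 174.]
320 178 [534.  30. 159.]
310 184 [533.   1. 146.]
```

View pics/c_fix.png

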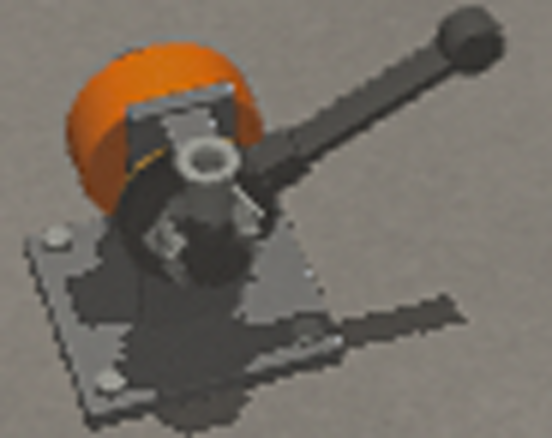

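Crop: bush rim centre at about (209,160) of the crop, handle running to the knob at (472,38), wheel behind. Pin head is near (540,-348) and the bush near (550,-60). Now I bring the wrist camera over the bush.

```bash
python3 -m creep '[[[0.009,-0.016,0.004],[0,0,0.02]],[[0.018,-0.033,0.004],[0,0,0.02]],[[0.018,-0.033,0.004],[0,0,0.02]],[[0.018,-0.033,0.004],[0,0,0.02]],[[0.018,-0.033,0.004],[0,0,0.02]],[[0.018,-0.033,0.004],[0,0,0.02]],[[0.018,-0.033,0.004],[0,0,0.02]],[[0.018,-0.033,0.004],[0,0,0.02]],[[0.018,-0.033,0.004],[0,0,0.02]],[[0.018,-0.033,0.004],[0,0,0.02]]]' 
python3 -m creep '[[[0.018,-0.033,0],[0,0,0]],[[0.018,-0.033,0],[0,0,0]],[[0.018,-0.033,0],[0,0,0]],[[0.018,-0.033,0],[0,0,0]],[[0.018,-0.033,0],[0,0,0]],[[0.018,-0.033,0],[0,0,0]],[[0.018,-0.033,0],[0,0,0]],[[0.018,-0.033,0],[0,0,0]],[[0.018,-0.033,0],[0,0,0]],[[0.018,-0.033,0],[0,0,0]]]'
python3 -m creep '[[[0.018,-0.025,0],[0,0,0]],[[0.009,-0.012,0],[0,0,0]],[[0,0,0],[0,0,0]],[[0,0,0],[0,0,0]],[[0,0,0],[0,0,0]]]'
python3 - <<'E'
from h import *
im,d,m,T=grab('wrist'); cv2.imwrite('pics/w1.png',im); np.savez('w1.npz',im=im,d=d,T=T)
E
```

```text
time: 0.98
tool_pos: [348.1, 284.8, 271.5]
eef_rot: [0.043, 0.999, 0.0, 0.0]
wrist_force: [1.7, 1.2, 0.3]
opening: 85.6
time: 1.82
tool_pos: [528.2, -45.5, 271.2]
eef_rot: [0.044, 0.999, 0.0, -0.0]
wrist_force: [0.6, 1.0, 0.0]
opening: 85.3
time: 2.23
tool_pos: [554.1, -79.6, 271.1]
eef_rot: [0.043, 0.999, 0.0, -0.0]
wrist_force: [-0.6, 0.5, -1.5]
opening: 85.5
```

View pics/w1.png

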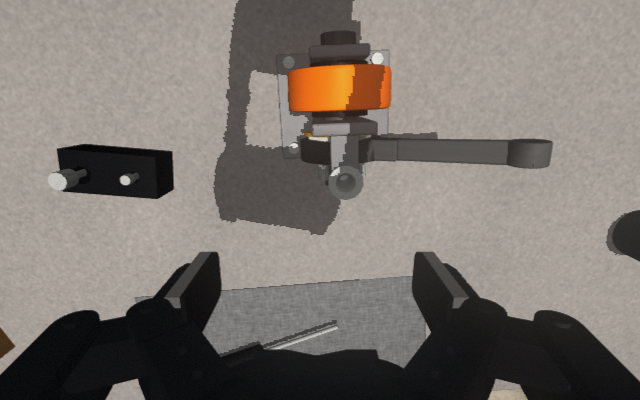

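Wrist view: bush rim (346,182), handle from about (370,148) to its tip at (545,152), pin head (60,180), stub (127,179). Now measure these.

```bash
python3 - <<'E'
from h import *
z=np.load('w1.npz'); m=cams.camera_model('wrist'); im,d,T=z['im'],z['d'],z['T']; P=cloud(d,m,T)
def reg(name,u0,v0,u1,v1,lo,hi):
    p=P[v0:v1,u0:u1]; k=((p[...,2]>lo)&(p[...,2]<hi)).astype(np.uint8); q=p[k>0]
    c=max(cv2.findContours(k,0,2)[0],key=cv2.contourArea)
    (cx,cy),r=cv2.minEnclosingCircle(c)
    med=np.median(q[:,2]); print(name,len(q),'circ',cx+u0,cy+v0,r,'zmed',med,onz(m,T,cx+u0,cy+v0,med).round(1),'mid',((q.min(0)+q.max(0))/2).round(1),np.ptp(q,axis=0).round(1))
    return q
reg('rim',325,160,368,205,162,172)
reg('head',40,160,85,200,80,92)
reg('stub',110,165,145,195,66,85)
p=P[100:200,200:400].reshape(-1,3); print('zmax near wheel',P[20:130,270:400][...,2].max())
# handle top face
q=P[130:175,400:512].reshape(-1,3); q=q[(q[:,2]>125)]
yy=np.arange(0,90,10)
for y in yy:
    s=q[abs(q[:,1]-y)<4]; 
    if len(s): print(y,len(s),np.median(s,0).round(1),s[:,0].min().round(1),s[:,0].max().round(1))
A=np.polyfit(q[:,1],q[:,2],1); print(A,np.degrees(np.arctan(A[0])),np.std(q[:,2]-np.polyval(A,q[:,1])))
q=P[130:175,380:570].reshape(-1,3); q=q[q[:,2]>160]; print('tip',q[q[:,1].argmax()],q[:,2].max())
E
```

```text
rim 804 circ 345.2833824157715 181.37240409851074 18.152912139892578 zmed 165.58126705136573 [544.9 -55.3 165.6] mid [544.3 -55.3 165.2] [30.7 27.4  6.4]
head 336 circ 58.63333320617676 181.1888885498047 11.428772926330566 zmed 85.26692370324386 [ 538.8 -344.7   85.3] mid [ 538.6 -346.    83.8] [19.6 19.6  7.3]
stub 19 circ 125.5 183.5 0.7072067856788635 zmed 66.28198027897429 [ 550.9 -288.3   66.3] mid [ 547.1 -287.7   66.7] [8.9 9.8 1.4]
zmax near wheel 413.5258690724287
0 247 [ 5.282e+02 -1.000e-01  1.428e+02] 519.4 537.0
10 257 [528.3  10.1 148.3] 519.6 537.8
20 273 [528.6  20.  153.3] 520.0 537.8
30 299 [528.8  30.  158.5] 520.5 538.6
40 308 [529.5  40.1 163.7] 520.9 539.4
50 325 [529.8  49.9 168.9] 521.4 539.2
60 413 [530.8  60.6 174.5] 522.0 540.1
[-1.21283932e-01  1.66176579e+02] -6.915281973739968 28.35419796387039
tip [523.79597999  89.78806966 179.94451512] 413.5258690724287
```

```bash
python3 -m creep '[[[-0.001,-0.015,0],[0,0,0]],[[-0.002,-0.03,0],[0,0,0]],[[-0.002,-0.035,0],[0,0,0]],[[-0.002,-0.035,-0.01],[0,0,0]],[[-0.002,-0.035,-0.015],[0,0,0]],[[-0.002,-0.035,-0.015],[0,0,0]],[[-0.002,-0.035,-0.015],[0,0,0]],[[-0.002,-0.03,-0.015],[0,0,0]],[[0,-0.015,-0.01],[0,0,0]],[[0,0,0],[0,0,0]]]' 0.1 40
python3 -m creep '[[[0,0,0],[0,0,0]],[[0,0,0],[0,0,0]],[[0,0,0],[0,0,0]]]'
cat > w.py <<'E'
from h import *
import sys
def wtop(lo,hi,near,rad=25,name=None):
    im,d,m,T=grab('wrist'); P=cloud(d,m,T)
    k=((P[...,2]>lo)&(P[...,2]<hi)&(np.hypot(P[...,0]-near[0],P[...,1]-near[1])<rad)).astype(np.uint8)
    c=max(cv2.findContours(k,0,2)[0],key=cv2.contourArea); (cx,cy),r=cv2.minEnclosingCircle(c); q=P[k>0]
    zm=np.median(q[:,2]); s=read_state()
    print('n',len(q),'px',round(cx),round(cy),'r',r,'rmm',r*zm and r*np.median(d[k>0])/m['fx'],'top',onz(m,T,cx,cy,zm).round(1),'mid',((q.min(0)+q.max(0))/2).round(1),'tcp',np.round(s['tool_pos'],1),'open',round(s['opening'],1))
    if name: cv2.imwrite(f'pics/{name}.png',im)
E
python3 -c "
from w import *
wtop(83,92,(539,-345),20,'w2')
wtop(64,76,(547,-288),14)"
```

```text
time: 3.12
tool_pos: [538.8, -346.8, 189.1]
eef_rot: [0.044, 0.999, 0.001, -0.001]
wrist_force: [-0.9, 0.6, -0.7]
opening: 46.8
time: 3.37
tool_pos: [540.4, -344.0, 192.2]
eef_rot: [0.043, 0.999, -0.0, 0.0]
wrist_force: [-0.6, -0.6, -0.4]
opening: 47.2
n 460 px 312 192 r 12.220882415771484 rmm 9.68914 top [ 538.2 -346.4   85.6] mid [ 538.7 -346.5   85.2] tcp [ 540.4 -344.3  192.2] open 46.9
n 141 px 380 190 r 6.800835609436035 rmm 5.811449 top [ 546.7 -289.    65.5] mid [ 547.  -288.9   65.7] tcp [ 540.3 -344.4  192.1] open 46.8
```

View pics/w2.png

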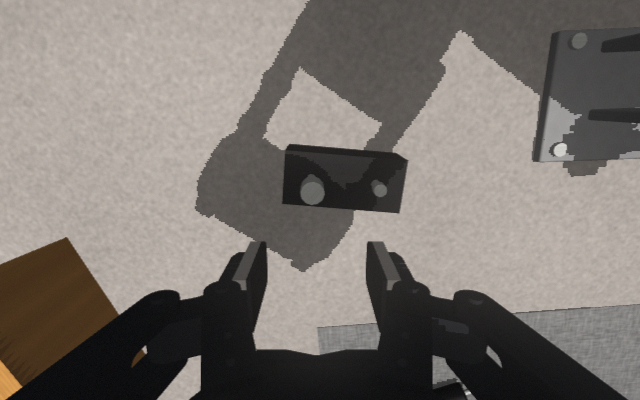

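Pin head at (312,192), centred between the jaws, with the stub at (380,190) outside the fingers' path. Descend and grip.

```bash
python3 -m creep '[[[-0.002,-0.002,-0.01],[0,0,0]],[[0,0,-0.02],[0,0,0]],[[0,0,-0.025],[0,0,0]],[[0,0,-0.025],[0,0,0]],[[0,0,-0.025],[0,0,0]],[[0,0,-0.02],[0,0,0]],[[0,0,-0.01],[0,0,0]],[[0,0,0],[0,0,0]],[[0,0,0],[0,0,0]]]'
python3 -m creep '[[[0,0,0],[0,0,0]],[[0,0,0],[0,0,0]],[[0,0,0],[0,0,0]],[[0,0,0],[0,0,0]],[[0,0,0],[0,0,0]],[[0,0,0],[0,0,0]],[[0,0,0],[0,0,0]],[[0,0,0],[0,0,0]]]' -1 40
```

```text
time: 4.22
tool_pos: [537.8, -347.5, 56.4]
eef_rot: [0.043, 0.999, 0.0, -0.0]
wrist_force: [0.3, -0.2, 0.9]
opening: 47.0
time: 4.88
tool_pos: [538.5, -348.1, 57.5]
eef_rot: [0.043, 0.999, -0.001, 0.001]
wrist_force: [0.9, -0.0, 8.3]
opening: 18.5
```

```bash
python3 -m creep '[[[0,0,0.01],[0,0,0]],[[0,0,0.025],[0,0,0]],[[0,0,0.03],[0,0,0]],[[0,0,0.03],[0,0,0]],[[0,0,0.03],[0,0,0]],[[0,0,0.03],[0,0,0]],[[0,0,0.02],[0,0,0]],[[0,0.015,0.008],[0,0,0]],[[0.001,0.03,0],[0,0,0]],[[0.001,0.035,0],[0,0,0]]]'
python3 -m creep '[[[0.001,0.035,0],[0,0,0]],[[0.001,0.035,0],[0,0,0]],[[0.001,0.035,0],[0,0,0]],[[0.001,0.035,0],[0,0,0]],[[0.001,0.035,0],[0,0,0]],[[0,0.025,0],[0,0,0]],[[0,0.012,0],[0,0,0]],[[0,0,0],[0,0,0]],[[0,0,0],[0,0,0]],[[0,0,0],[0,0,0]]]'
python3 - <<'E'
from h import *
s=read_state(); print(s['tool_pos'],s['opening'],s['wrist_force'])
for n,uv in [('scene',(290,185)),('side',(328,212))]:
    im,d,m,T=grab(n); np.savez(n+'1.npz',im=im,d=d,T=T); P=cloud(d,m,T)
    for lo,hi in [(160,168),(190,197),(197,204),(204,212),(212,220),(220,230)]:
        q=P[(abs(P[...,0]-545)<25)&(abs(P[...,1]+55)<25)&(P[...,2]>lo)&(P[...,2]<hi)]
        if len(q): print(n,lo,len(q),'mid',((q.min(0)+q.max(0))/2).round(1),np.ptp(q,axis=0).round(1))
    u,v=uv; a=im[v-70:v+30,u-50:u+50]; cv2.imwrite(f'pics/{n}1.png',cv2.resize(a,(400,400),interpolation=2))
a=cv2.hconcat([cv2.imread('pics/scene1.png'),cv2.imread('pics/side1.png')]);cv2.imwrite('pics/both1.png',a)
E
```

```text
time: 5.72
tool_pos: [539.5, -267.3, 240.1]
eef_rot: [0.044, 0.999, -0.0, 0.001]
wrist_force: [0.3, 1.3, -1.9]
opening: 18.3
time: 6.55
tool_pos: [544.7, -56.3, 239.3]
eef_rot: [0.044, 0.999, -0.0, 0.0]
wrist_force: [-0.4, -0.1, -1.6]
opening: 18.7
[544.73501178 -56.32041338 239.33779782] 18.73242755469999 [-0.35438491 -0.11164044 -1.59952718]
scene 160 73 mid [541.7 -55.3 164. ] [43.1 26.   7.8]
scene 190 5 mid [546.1 -58.1 193.8] [6.6 3.9 6. ]
scene 197 5 mid [546.8 -57.7 199.6] [2.5 4.8 4.7]
scene 204 7 mid [546.  -57.7 207.8] [3.1 5.8 6.2]
scene 212 5 mid [547.6 -57.3 215. ] [3.9 4.7 6.1]
scene 220 9 mid [547.  -57.4 224.4] [4.3 5.9 7.3]
side 160 74 mid [540.6 -55.9 163.9] [39.2 28.8  7.6]
side 190 5 mid [542.6 -57.6 193.3] [3.  7.2 2.5]
side 197 8 mid [543.3 -57.5 200.5] [6.6 5.2 5.9]
side 204 9 mid [544.  -57.3 208.3] [7.1 6.2 7.4]
side 212 7 mid [542.8 -59.3 216.4] [7.7 2.4 6.7]
side 220 10 mid [543.3 -58.7 225.6] [7.8 3.1 8.4]
```

View pics/both1.png

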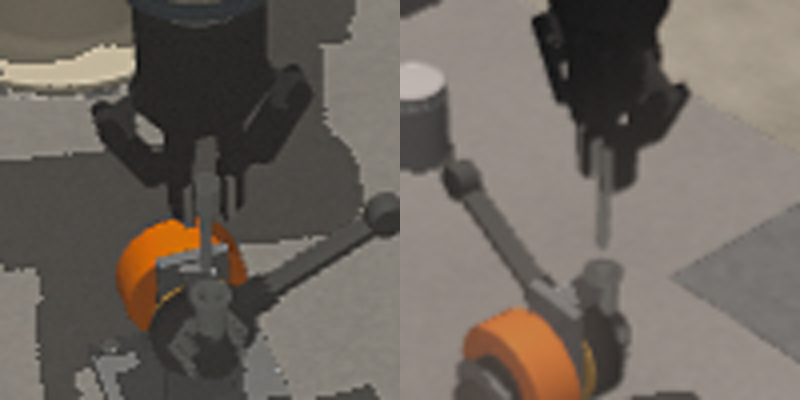

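Both crops show the pin upright, with its foot just above the bush; axis about (544.6,-56) against rim (545,-55.3). Descend.

```bash
python3 -m creep '[[[0,0.001,-0.008],[0,0,0]],[[0,0,-0.01],[0,0,0]],[[0,0,-0.006],[0,0,0]],[[0,0,-0.004],[0,0,0]],[[0,0,-0.003],[0,0,0]],[[0,0,-0.003],[0,0,0]],[[0,0,0],[0,0,0]]]'
python3 -m creep '[[[0,0,-0.003],[0,0,0]],[[0,0,-0.004],[0,0,0]],[[0,0,-0.004],[0,0,0]],[[0,0,-0.003],[0,0,0]],[[0,0,0],[0,0,0]]]'
```

```text
time: 7.23
tool_pos: [544.8, -54.6, 204.7]
eef_rot: [0.043, 0.999, -0.0, -0.0]
wrist_force: [2.2, -1.7, -2.8]
opening: 18.7
time: 7.65
tool_pos: [544.6, -54.6, 190.6]
eef_rot: [0.043, 0.999, -0.0, -0.0]
wrist_force: [2.0, -4.0, -3.3]
opening: 18.6
```

```bash
python3 -m creep '[[[0,-0.001,-0.002],[0,0,0]],[[0,0,-0.002],[0,0,0]],[[0,0,-0.001],[0,0,0]],[[0,0,0],[0,0,0]]]'
python3 -m creep '[[[0,0,-0.001],[0,0,0]],[[0,0,0],[0,0,0]]]'
```

```text
time: 7.98
tool_pos: [544.7, -55.4, 186.0]
eef_rot: [0.043, 0.999, 0.0, -0.0]
wrist_force: [1.2, -0.3, -1.6]
opening: 18.3
time: 8.15
tool_pos: [544.8, -55.5, 185.2]
eef_rot: [0.043, 0.999, 0.0, -0.0]
wrist_force: [1.8, 0.7, -1.8]
opening: 18.8
```

```bash
python3 -m creep '[[[0,0,0],[0,0,0]],[[0,0,0],[0,0,0]],[[0,0,0],[0,0,0]],[[0,0,0],[0,0,0]],[[0,0,0],[0,0,0]]]' 0.1
python3 -m creep '[[[0,0,0.008],[0,0,0]],[[0,0,0.02],[0,0,0]],[[0,0,0.03],[0,0,0]],[[0,0,0.03],[0,0,0]],[[0,0,0.02],[0,0,0]],[[0,0,0.01],[0,0,0]],[[0,0,0],[0,0,0]],[[0,0,0],[0,0,0]]]'
python3 -c "
from w import *
wtop(195,225,(545,-55),20,'w3')"
```

```text
time: 8.57
tool_pos: [544.7, -55.5, 185.3]
eef_rot: [0.043, 0.999, 0.0, -0.0]
wrist_force: [0.5, -0.2, -0.6]
opening: 46.8
time: 9.23
tool_pos: [544.6, -55.5, 303.0]
eef_rot: [0.043, 0.999, -0.0, 0.0]
wrist_force: [-0.7, -0.3, 0.4]
opening: 47.0
n 652 px 320 202 r 15.435449600219727 rmm 11.60637 top [546.1 -51.8 212.1] mid [548.5 -52.  205. ] tcp [544.3 -55.4 302.2] open 46.7
```

View pics/w3.png

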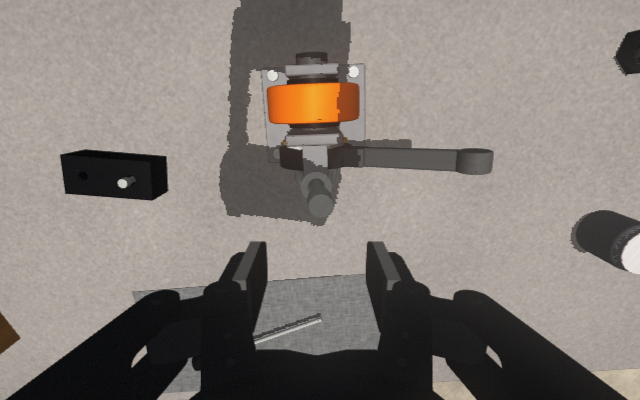

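Head at (320,203), top at z=212: the pin rests on a tooth (expected 213). The handle runs along (330–490,157). Shut the gripper and move over the pad.

```bash
python3 -m creep '[[[-0.004,0.02,0],[0,0,0]],[[-0.006,0.03,-0.005],[0,0,0]],[[-0.006,0.025,-0.02],[0,0,0]],[[0,0.008,-0.03],[0,0,0]],[[0,0,-0.03],[0,0,0]],[[0,0,-0.02],[0,0,0]],[[0,0,-0.01],[0,0,0]],[[0,0,-0.01],[0,0,0]],[[0,0,-0.005],[0,0,0]],[[0,0,0],[0,0,0]]]' -1 40
python3 -m creep '[[[0,0,0],[0,0,0]],[[0,0,0],[0,0,0]]]'
```

```text
time: 10.12
tool_pos: [528.6, 27.3, 172.6]
eef_rot: [0.044, 0.999, 0.0, -0.001]
wrist_force: [-1.2, 0.2, 0.6]
opening: 0.5
time: 10.28
tool_pos: [529.4, 27.3, 174.1]
eef_rot: [0.043, 0.999, -0.0, 0.001]
wrist_force: [0.2, 0.0, 0.3]
opening: 0.1
```

```bash
python3 -m creep '[[[0,0,-0.006],[0,0,0]],[[0,0,-0.003],[0,0,0]],[[0,0,-0.001],[0,0,0]],[[0,0,0],[0,0,0]]]'
python3 -m creep '[[[0,0,-0.002],[0,0,0]],[[0,0,-0.001],[0,0,0]],[[0,0,0],[0,0,0]]]'
python3 -m creep '[[[0,0,-0.002],[0,0,0]],[[0,0,-0.001],[0,0,0]],[[0,0,0],[0,0,0]]]'
```

```text
time: 10.62
tool_pos: [528.6, 27.5, 163.0]
eef_rot: [0.043, 0.999, 0.0, -0.0]
wrist_force: [-0.0, -0.0, 0.2]
opening: 0.1
time: 10.87
tool_pos: [529.1, 27.5, 160.4]
eef_rot: [0.043, 0.999, 0.0, 0.0]
wrist_force: [-0.3, -0.1, 4.2]
opening: 0.1
time: 11.12
tool_pos: [529.3, 27.6, 157.6]
eef_rot: [0.043, 0.999, 0.0, 0.001]
wrist_force: [-0.3, 0.8, 7.0]
opening: -0.1
```

```bash
python3 -m creep '[[[0,0.001,-0.002],[0,0,0]],[[0,0.001,-0.002],[0,0,0]],[[0,0.001,-0.002],[0,0,0]],[[0,0.001,-0.002],[0,0,0]]]'
python3 -m creep '[[[0,0.001,-0.002],[0,0,0]],[[0,0.0005,-0.002],[0,0,0]],[[0,0.0005,-0.002],[0,0,0]],[[0,0.0005,-0.002],[0,0,0]]]'
python3 -m creep '[[[0,0.0005,-0.002],[0,0,0]],[[0,0.0005,-0.002],[0,0,0]],[[0,0,0],[0,0,0]]]'
```

```text
time: 11.45
tool_pos: [529.5, 31.5, 149.7]
eef_rot: [0.043, 0.999, -0.0, 0.001]
wrist_force: [0.2, -0.9, 7.9]
opening: 0.2
time: 11.78
tool_pos: [529.6, 34.1, 141.8]
eef_rot: [0.043, 0.999, 0.0, 0.001]
wrist_force: [1.1, 2.3, 8.9]
opening: 0.2
time: 12.03
tool_pos: [529.5, 35.2, 137.5]
eef_rot: [0.043, 0.999, 0.0, 0.001]
wrist_force: [1.1, 2.2, 5.0]
opening: -0.1
```

```bash
cat > pin.py <<'E'
from h import *
im,d,m,T=grab('scene'); P=cloud(d,m,T)
q=P[(np.hypot(P[...,0]-545,P[...,1]+55)<14)&(P[...,2]<225)]
print('pin top z',np.sort(q[:,2])[-4:].round(1))
E
python3 pin.py
python3 -m creep '[[[0,0.0003,-0.001],[0,0,0]],[[0,0.0003,-0.001],[0,0,0]],[[0,0.0003,-0.001],[0,0,0]],[[0,0.0003,-0.001],[0,0,0]]]'
python3 -m creep '[[[0,0.0003,-0.001],[0,0,0]],[[0,0.0003,-0.001],[0,0,0]],[[0,0.0003,-0.001],[0,0,0]]]'; python3 pin.py
python3 -m creep '[[[0,0.0002,-0.001],[0,0,0]],[[0,0.0002,-0.001],[0,0,0]]]'; python3 pin.py
```

```text
pin top z [213.8 215.1 215.1 215.5]
time: 12.42
tool_pos: [529.5, 36.2, 133.7]
eef_rot: [0.043, 0.999, 0.0, 0.001]
wrist_force: [0.4, -0.0, 7.3]
opening: -0.2
time: 12.67
tool_pos: [529.5, 37.0, 130.7]
eef_rot: [0.043, 0.999, -0.0, 0.001]
wrist_force: [1.8, -0.9, 6.5]
opening: 0.1
pin top z [213.6 214.1 214.6 214.8]
time: 12.88
tool_pos: [529.5, 37.4, 128.7]
eef_rot: [0.043, 0.999, -0.0, 0.001]
wrist_force: [1.6, -1.0, 6.5]
opening: 0.8
pin top z [213.5 213.7 214.  215.4]
```

```bash
A='x'; 
python3 -m creep '[[[0,0.0002,-0.001],[0,0,0]],[[0,0.0002,-0.001],[0,0,0]]]'|egrep 'force|pos'; python3 pin.py
python3 -m creep '[[[0,0.0002,-0.001],[0,0,0]],[[0,0.0002,-0.001],[0,0,0]]]'|egrep 'force|pos'; python3 pin.py
python3 -m creep '[[[0,0.0002,-0.001],[0,0,0]],[[0,0.0002,-0.001],[0,0,0]]]'|egrep 'force|pos'; python3 pin.py
```

```text
tool_pos: [529.5, 37.7, 126.7]
wrist_force: [0.5, -1.4, 6.2]
pin top z [212.8 213.6 214.3 215.6]
tool_pos: [529.6, 38.1, 124.7]
wrist_force: [0.7, -1.4, 6.7]
pin top z [213.7 213.8 214.2 215.4]
tool_pos: [529.6, 38.4, 122.8]
wrist_force: [1.2, -3.0, 6.6]
pin top z [213.6 213.7 214.2 214.2]
```

```bash

python3 -m creep '[[[0,0.0001,-0.001],[0,0,0]],[[0,0.0001,-0.001],[0,0,0]]]'|egrep 'force|pos'; python3 pin.py
python3 -m creep '[[[0,0.0001,-0.001],[0,0,0]],[[0,0.0001,-0.001],[0,0,0]]]'|egrep 'force|pos'; python3 pin.py
python3 -m creep '[[[0,0.0001,-0.001],[0,0,0]],[[0,0.0001,-0.001],[0,0,0]]]'|egrep 'force|pos'; python3 pin.py
```

```text
tool_pos: [529.6, 38.6, 120.7]
wrist_force: [2.1, -1.8, 5.9]
pin top z [213.3 213.3 215.8 216.3]
tool_pos: [529.6, 38.8, 118.8]
wrist_force: [1.0, -2.0, 7.1]
pin top z [212.9 214.2 214.3 214.4]
tool_pos: [529.6, 39.0, 116.7]
wrist_force: [0.4, -2.6, 7.0]
pin top z [206.  206.  206.3 207.7]
```

```bash

python3 -m creep '[[[0,0,0],[0,0,0]]]'|egrep 'force|pos'; python3 pin.py
```

```text
tool_pos: [529.6, 39.0, 116.6]
wrist_force: [2.0, -1.3, 3.2]
pin top z [187.4 187.8 188.  188.7]
```

The pin has dropped by 27 mm, so its head is on the rim. Now prove the lock in small steps.

```bash

for i in 1; do python3 -m creep '[[[0,0,-0.001],[0,0,0]],[[0,0,0],[0,0,0]]]'|egrep 'force|pos'; done
python3 -m creep '[[[0,0,-0.0005],[0,0,0]],[[0,0,0],[0,0,0]]]'|egrep 'force|pos'
python3 -m creep '[[[0,0,-0.0005],[0,0,0]],[[0,0,0],[0,0,0]]]'|egrep 'force|pos'
```

```text
tool_pos: [529.5, 39.1, 115.5]
wrist_force: [1.2, -1.8, 4.5]
tool_pos: [529.5, 39.2, 115.1]
wrist_force: [2.2, -1.7, 4.8]
tool_pos: [529.5, 39.2, 114.6]
wrist_force: [2.5, -0.1, 4.5]
```

```bash

python3 -m creep '[[[0,0,-0.001],[0,0,0]],[[0,0,0],[0,0,0]]]'|egrep 'force|pos'
python3 -m creep '[[[0,0,-0.0005],[0,0,0]],[[0,0,0],[0,0,0]]]'|egrep 'force|pos'
python3 -m creep '[[[0,0,-0.0005],[0,0,0]],[[0,0,0],[0,0,0]]]'|egrep 'force|pos'
```

```text
tool_pos: [529.5, 39.2, 113.6]
wrist_force: [2.7, -0.5, 6.2]
tool_pos: [529.5, 39.2, 113.1]
wrist_force: [2.1, -0.8, 6.0]
tool_pos: [529.5, 39.2, 112.6]
wrist_force: [1.3, -0.1, 6.5]
```

```bash

python3 -m creep '[[[0,0,-0.0005],[0,0,0]],[[0,0,0],[0,0,0]]]'|egrep 'force|pos'
python3 -m creep '[[[0,0,-0.0005],[0,0,0]],[[0,0,0],[0,0,0]]]'|egrep 'force|pos'
```

```text
tool_pos: [529.5, 39.3, 112.1]
wrist_force: [2.2, -1.2, 7.1]
tool_pos: [529.5, 39.3, 111.6]
wrist_force: [2.0, -0.6, 6.1]
```

```bash
python3 pin.py
python3 -m creep '[[[0,0,-0.0005],[0,0,0]],[[0,0,0],[0,0,0]]]'|egrep 'force|pos'
python3 -m creep '[[[0,0,-0.0005],[0,0,0]],[[0,0,0],[0,0,0]]]'|egrep 'force|pos'
python3 -m creep '[[[0,0,-0.0005],[0,0,0]],[[0,0,0],[0,0,0]]]'|egrep 'force|pos'
```

```text
pin top z [187.  187.2 187.3 187.3]
tool_pos: [529.5, 39.3, 111.1]
wrist_force: [2.1, -0.5, 5.9]
tool_pos: [529.5, 39.3, 110.6]
wrist_force: [2.1, -0.4, 7.2]
tool_pos: [529.5, 39.3, 110.1]
wrist_force: [2.7, -1.0, 6.4]
```

```bash

python3 -m creep '[[[0,0,-0.0005],[0,0,0]],[[0,0,0],[0,0,0]]]'|egrep 'force|pos'
python3 -m creep '[[[0,0,-0.0005],[0,0,0]],[[0,0,0],[0,0,0]]]'|egrep 'force|pos'
```

```text
tool_pos: [529.5, 39.3, 109.6]
wrist_force: [2.1, -0.6, 6.5]
tool_pos: [529.5, 39.3, 109.1]
wrist_force: [1.7, -1.0, 7.0]
```

```bash

python3 -m creep '[[[0,0,-0.0005],[0,0,0]],[[0,0,-0.0005],[0,0,0]],[[0,0,0],[0,0,0]]]'|egrep 'force|pos'
python3 -m creep '[[[0,0,-0.0005],[0,0,0]],[[0,0,-0.0005],[0,0,0]],[[0,0,0],[0,0,0]]]'|egrep 'force|pos'
```

```text
tool_pos: [529.5, 39.3, 108.2]
wrist_force: [1.8, -0.2, 7.3]
tool_pos: [529.5, 39.2, 107.1]
wrist_force: [1.7, -1.3, 7.2]
```

```bash

python3 -m creep '[[[0,0,-0.0005],[0,0,0]],[[0,0,0],[0,0,0]]]'|egrep 'force|pos'
python3 -m creep '[[[0,0,-0.0005],[0,0,0]],[[0,0,0],[0,0,0]]]'|egrep 'force|pos'
```

```text
tool_pos: [529.5, 39.2, 106.6]
wrist_force: [1.4, -0.4, 7.5]
tool_pos: [529.5, 39.2, 106.2]
wrist_force: [1.3, -1.2, 6.9]
```

```bash
python3 pin.py
python3 -m creep '[[[0,0,-0.0005],[0,0,0]],[[0,0,0],[0,0,0]]]'|egrep 'force|pos'
python3 -m creep '[[[0,0,-0.0005],[0,0,0]],[[0,0,0],[0,0,0]]]'|egrep 'force|pos'
```

```text
pin top z [187.4 187.6 187.7 188.3]
tool_pos: [529.5, 39.2, 105.6]
wrist_force: [1.5, -1.2, 6.7]
tool_pos: [529.5, 39.2, 105.1]
wrist_force: [2.0, -1.1, 7.2]
```

```bash

python3 -m creep '[[[0,0,-0.0005],[0,0,0]],[[0,0,0],[0,0,0]]]'|egrep 'force|pos'
python3 -m creep '[[[0,0,-0.0005],[0,0,0]],[[0,0,0],[0,0,0]]]'|egrep 'force|pos'
```

```text
tool_pos: [529.5, 39.2, 104.7]
wrist_force: [2.8, -1.0, 7.4]
tool_pos: [529.5, 39.2, 104.1]
wrist_force: [2.6, -1.4, 6.9]
```

```bash

python3 -m creep '[[[0,0,-0.0005],[0,0,0]],[[0,0,0],[0,0,0]]]'|egrep 'force|pos'
python3 -m creep '[[[0,0,-0.0005],[0,0,0]],[[0,0,0],[0,0,0]]]'|egrep 'force|pos'
```

```text
tool_pos: [529.5, 39.1, 103.6]
wrist_force: [2.2, -2.2, 8.2]
tool_pos: [529.5, 39.1, 103.1]
wrist_force: [2.9, -2.0, 6.7]
```

```bash

python3 -m creep '[[[0,0,-0.0005],[0,0,0]],[[0,0,0],[0,0,0]]]'|egrep 'force|pos'
python3 -m creep '[[[0,0,-0.0005],[0,0,0]],[[0,0,0],[0,0,0]]]'|egrep 'force|pos'
```

```text
tool_pos: [529.5, 39.1, 102.7]
wrist_force: [2.1, -2.1, 6.6]
tool_pos: [529.5, 39.1, 102.2]
wrist_force: [1.6, -2.6, 7.0]
```

```bash

python3 - <<'E'
from h import *
im,d,m,T=grab('scene'); P=cloud(d,m,T)
q=P[(np.hypot(P[...,0]-545,P[...,1]+55)<14)&(P[...,2]<225)]
print('pin top z',np.sort(q[:,2])[-4:].round(1))
cv2.imwrite('pics/s2.png',cv2.resize(im[140:240,230:370],None,fx=5,fy=5,interpolation=2))
E
```

```text
pin top z [187.8 188.2 189.3 190.2]
```

View pics/s2.png

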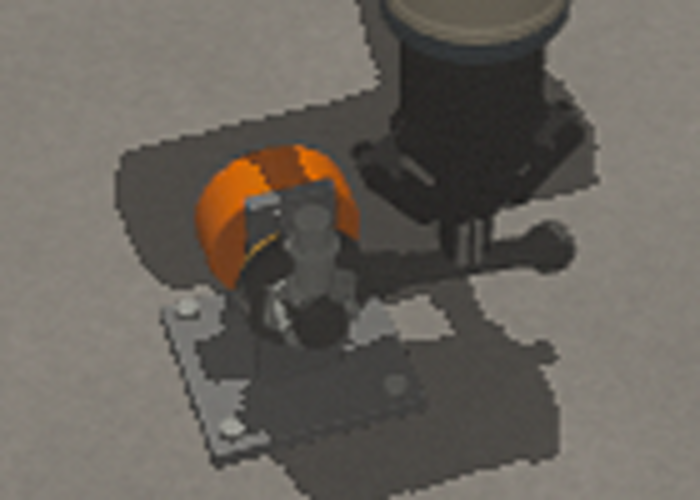

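Crop: head at (313,222) sits on the bush, handle slightly below level, fingertip on it at (470,245). Still in the play; carry on.

```bash
python3 pin.py
python3 -m creep '[[[0,0,-0.0005],[0,0,0]],[[0,0,0],[0,0,0]]]'|egrep 'force|pos'
python3 -m creep '[[[0,0,-0.0005],[0,0,0]],[[0,0,0],[0,0,0]]]'|egrep 'force|pos';python3 pin.py
```

```text
pin top z [187.5 187.6 188.5 189.6]
tool_pos: [529.4, 39.0, 101.7]
wrist_force: [2.0, -3.1, 7.9]
tool_pos: [529.5, 39.0, 101.2]
wrist_force: [2.4, -3.7, 7.3]
pin top z [187.9 188.  188.1 188.8]
```

```bash

python3 -m creep '[[[0,0,-0.0005],[0,0,0]],[[0,0,0],[0,0,0]]]'|egrep 'force|pos'
python3 -m creep '[[[0,0,-0.0005],[0,0,0]],[[0,0,0],[0,0,0]]]'|egrep 'force|pos';python3 pin.py
```

```text
tool_pos: [529.5, 39.0, 100.7]
wrist_force: [2.3, -3.6, 8.4]
tool_pos: [529.5, 39.0, 100.2]
wrist_force: [0.7, -4.8, 8.3]
pin top z [187.8 188.  188.4 188.7]
```

```bash

python3 -m creep '[[[0,-0.0005,-0.0005],[0,0,0]],[[0,0,0],[0,0,0]]]'|egrep 'force|pos'
python3 -m creep '[[[0,-0.0002,-0.0005],[0,0,0]],[[0,0,0],[0,0,0]]]'|egrep 'force|pos'
```

```text
tool_pos: [529.5, 38.7, 99.7]
wrist_force: [2.7, -0.7, 8.6]
tool_pos: [529.5, 38.6, 99.2]
wrist_force: [1.6, 0.5, 8.3]
```

```bash

python3 -m creep '[[[0,-0.0002,-0.0005],[0,0,0]],[[0,0,0],[0,0,0]]]'|egrep 'force|pos'
python3 -m creep '[[[0,-0.0002,-0.0005],[0,0,0]],[[0,0,0],[0,0,0]]]'|egrep 'force|pos';python3 pin.py
```

```text
tool_pos: [529.5, 38.5, 98.8]
wrist_force: [1.4, 1.0, 9.8]
tool_pos: [529.5, 38.4, 98.3]
wrist_force: [1.6, 2.0, 9.7]
pin top z [187.1 187.2 187.5 190.6]
```

Force is now rising at about 0.7 N per 0.5 mm: the springy stop.

```bash

python3 -m creep '[[[0,0,-0.0005],[0,0,0]],[[0,0,-0.0005],[0,0,0]],[[0,0,0],[0,0,0]]]'|egrep 'force|pos'
python3 -m creep '[[[0,0,-0.0005],[0,0,0]],[[0,0,-0.0005],[0,0,0]],[[0,0,0],[0,0,0]]]'|egrep 'force|pos'
```

```text
tool_pos: [529.6, 38.3, 97.3]
wrist_force: [-0.2, 1.8, 10.4]
tool_pos: [529.6, 38.2, 96.4]
wrist_force: [0.9, 0.5, 12.8]
```

```bash

python3 -m creep '[[[0,0,-0.0005],[0,0,0]],[[0,0,-0.0005],[0,0,0]],[[0,0,0],[0,0,0]]]'|egrep 'force|pos'; python3 pin.py
```

```text
tool_pos: [529.7, 38.1, 95.5]
wrist_force: [0.1, -0.6, 14.1]
pin top z [187.4 187.5 187.8 188.9]
```

```bash

python3 -m creep '[[[0,0,-0.0005],[0,0,0]],[[0,0,-0.0008],[0,0,0]],[[0,0,0],[0,0,0]]]'|egrep 'force|pos'
python3 -m creep '[[[0,0,0],[0,0,0]],[[0,0,0],[0,0,0]]]'|egrep 'force|pos|time'
```

```text
tool_pos: [529.7, 38.0, 94.3]
wrist_force: [0.2, -1.6, 16.4]
time: 21.6
tool_pos: [529.7, 38.0, 94.3]
wrist_force: [-0.4, -2.9, 15.5]
```

```bash

python3 -m creep '[[[0,0,-0.0003],[0,0,0]],[[0,0,0],[0,0,0]],[[0,0,0],[0,0,0]],[[0,0,0],[0,0,0]]]'|egrep 'force|pos|time'
python3 -m creep '[[[0,0,0],[0,0,0]],[[0,0,0],[0,0,0]],[[0,0,0],[0,0,0]],[[0,0,0],[0,0,0]],[[0,0,0],[0,0,0]]]'|egrep 'force|pos|time'
python3 pin.py
python3 -m creep '[[[0,0,0.001],[0,0,0]],[[0,0,0.002],[0,0,0]],[[0,0,0.004],[0,0,0]],[[0,0,0.01],[0,0,0]],[[0,0,0.025],[0,0,0]],[[0,0,0.035],[0,0,0]],[[0,0,0.035],[0,0,0]],[[0,0,0.035],[0,0,0]],[[0,0,0.035],[0,0,0]],[[0,0,0.02],[0,0,0]]]'
python3 -m creep '[[[0,-0.02,0.005],[0,0,0]],[[0.005,-0.03,0],[0,0,0]],[[0.005,-0.03,0],[0,0,0]],[[0.005,-0.015,0],[0,0,0]],[[0,0,0],[0,0,0]],[[0,0,0],[0,0,0]]]'
python3 pin.py
python3 -c "
from w import *
wtop(175,200,(545,-55),20,'w4')"
```

```text
time: 21.93
tool_pos: [529.7, 37.9, 94.1]
wrist_force: [-0.4, -3.2, 17.3]
time: 22.35
tool_pos: [529.7, 38.0, 94.1]
wrist_force: [-0.2, -3.6, 16.4]
pin top z [187.9 188.3 188.3 189.4]
time: 23.23
tool_pos: [529.2, 38.2, 299.8]
eef_rot: [0.043, 0.999, 0.0, 0.002]
wrist_force: [0.2, -0.6, -0.3]
opening: 0.2
time: 23.73
tool_pos: [543.6, -57.3, 300.6]
eef_rot: [0.044, 0.999, 0.0, -0.0]
wrist_force: [-0.4, 1.0, -0.8]
opening: 0.1
pin top z [188.3 188.7 189.  189. ]
n 480 px 318 193 r 12.69953727722168 rmm 10.414697 top [544.2 -54.5 185.8] mid [545.6 -54.5 181.5] tcp [543.4 -56.2 300.5] open -0.2
```

View pics/w4.png

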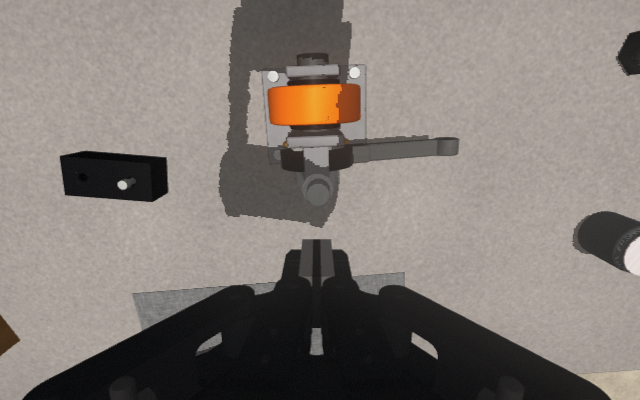

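Head at (318,191), top at z=185.8 (home is 186). The stub, spare nut and tin are where they were, and the arm is clear. Handing in.

```bash
python3 -c "
from cell import *
print(ctrl.job_done(), read_state()['time'])"
```

```text
the job is handed in; nothing more can be done
the job is handed in; nothing more can be done
```

The locking pin is fully home in the castle nut and the lock held under the proof press. I handed the job in at about 24 s of the 72 s allowed.

- **Placing the pin:** I took the big-headed pin from the rack, stood it in the bush and released it. It rested on a tooth, with the head top measured at z = 212 mm (213 expected).
- **Tightening:** I pressed the handle down at about 4–9 N. The pin dropped after roughly 27°, as judged from the handle.
- **Play before the stop:** The handle then went on through about 18 mm (around 11°) of play before the springy stop. That is more than "a little", but close to what the bush and slot clearances add up to.
- **Proof press:** I held 15.5–17.3 N for a little over half a second. The pin did not move, and the highest force I read was 17.3 N. Forces were read only at the end of each short move, so brief peaks in between are not ruled out.
- **Last checks:** With the arm lifted clear and the wrist force near zero, the wrist camera put the head top at 185.8 mm (186 is fully home). The scene camera read 188–189 mm, but it had also read 1–2 mm high before the pin dropped. In the last wrist picture the stub pin, spare nut and tin looked undisturbed; I did not measure them.

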